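# Put the press tool set away in its caddy

### The job

Put the arbor press set back in its grey four-bay caddy: the three solid pushers, each set upright in the bay sized for it (the three bays beside one another grow from small to large), and the driver handle lying in the end bay next to the small one. Leave the two hollow sleeves and the round tin where they are, and leave every part of the set lying flat on the floor of its bay, between the walls.

Things in the scene. Friction and masses are not known exactly. Their poses are not given: they have to be found in the camera images.
- caddy: fixed shallow grey tray, 112 (x) x 288 (y) mm, rim 12 mm high, floor 4 mm, walls 4 mm; turned 0 to 0.4 rad. Origin: centre of underside, z up. Four bays in a row along its y axis, each 104 mm inside along x, centred on x = 0. From the +y end (robot's left): driver bay centre y=+105 mm, 70 wide; small y=+39, 54 wide; medium y=-25, 66 wide; large y=-101, 78 wide
- pusher_small: small press pusher: solid aluminium disc 36 mm in diameter and 30 mm high, standing on the bench, bevelled top edge, a fine groove round its side and only a 10 mm blind centre hole in its closed top. Origin at the centre of its underside, z up. It belongs in the small bay
- pusher_medium: medium press pusher: solid aluminium disc 48 mm in diameter and 30 mm high, standing on the bench, bevelled top edge, a fine groove round its side and only a 10 mm blind centre hole in its closed top. Origin at the centre of its underside, z up. It belongs in the medium bay
- pusher_large: large press pusher: solid aluminium disc 60 mm in diameter and 30 mm high, standing on the bench, bevelled top edge, a fine groove round its side and only a 10 mm blind centre hole in its closed top. Origin at the centre of its underside, z up. It belongs in the large bay
- driver: driver handle: steel bar 84 mm long lying on the bench along its own x axis; the middle 50 mm is a square grip 28 x 28 mm, round stub ends 22 mm then 17 mm in diameter. Origin at its centre, 14 mm above what it lies on. It goes in the driver bay with its length along the caddy's x axis, either way round; pick it by the square grip
- sleeve_medium: look-alike: plain open aluminium sleeve (tube) 48 mm outside diameter, 30 mm high, with a 36 mm bore right through so the bench shows inside. Not part of the set; stays where it is. Origin at the centre of its underside
- sleeve_large: look-alike: plain open aluminium sleeve (tube) 60 mm outside diameter, 30 mm high, with a 46 mm bore right through so the bench shows inside. Not part of the set; stays where it is. Origin at the centre of its underside
- tin: round yellow lidded tin, 66 mm in diameter, 26 mm high; a bystander that stays where it is. Origin at the centre of its underside
- arbor_press: dark red arbor press, a fixed obstacle always at the same place behind the work: solid block 0.38 m tall from x = 0.62 m back, y from -0.33 to -0.06 m; its upright lever stands at x = 0.73, y = -0.04 m, 0.25 to 0.55 m high. Origin in the middle of its foot. Swing the arm between caddy and parts close to the robot, not past the press
- measure: powder measure with a red hopper on a wooden foot, a fixed obstacle always at the same place at the right front of the bench: within 70 mm of x = 0.40, y = -0.50 m, 0.4 m tall. Origin at its foot. Keep the arm clear of it, also on the first move
There are look-alikes about, which are no part of the job. What is shaped like the pusher_large but black or turquoise is not meant.

How it is judged:
By the outcome, as a careful person would: the job done as asked, in the order asked, and still so for the second after the job is handed in, with the robot touching nothing.
It also fails if it takes over 106 s, if anything falls off the work surface, if the arm or the gripper's body presses on something with over 40 N, if the wrist force passes 120 N, or if a joint passes its speed limit or range.

### The arm

A 6-joint arm with a two-finger parallel gripper is mounted at the origin on a cart in front of the work surface, level with it; the furniture and walls round the work are solid. World frame = base frame: x ahead of the robot, y to its left, z up, the work surface at z = 0. Lengths are in m, angles in rad, forces in N, time in s.
With the tool pointing down it reaches from about 0.325 to 0.85 m from the base axis. Payload 4.4 kg.
Tool frame: the origin (TCP) lies between the finger pads; the fingertips stand 8 mm ahead of it and the grasp point (between the pads) lies 11 mm behind it; z points along the fingers, y is the line along which they close (so a half turn about z gives the same grasp; the last joint's range is limited). The gripper opens to 94 mm and grips with 3 to 60 N. Pads are 16 mm wide; open, the fingers measure 119 mm over their backs; the gripper's body (75 mm by 177 mm) begins 78 mm behind the grasp point.
Start: joints at [-1.484, 0.207, 1.542, -0, 1.393, -0.15], TCP at [0.135, -0.559, 0.213] pointing down, gripper open.
Joint ranges: [-2.73, 2.73], [-0.86, 2.22], [0.23, 2.46], [-1.11, 4.25], [0.08, 2.63], [-2.82, 2.82]. Speed limits (rad/s): [2.79, 2.79, 3.14, 3.14, 3.14, 3.14].

### API

Orientations are given as a unit quaternion [x, y, z, w].
In Python, from cell import observe, camera, camera_info, job_done, silhouettes gives the robot as it stands.
- The arm moves only by the tool carry_out, never from a script. Its argument "series" is a list of rows, each a list of 6 numbers: the shift along the tool's x, y, z in mm, then the turn, a rotation vector about the tool's x, y, z in rad. A call has 1 to 5 rows; each row is the pose to reach, as a shift and turn from the pose commanded when the call began, along the tool's axes at that moment; what a row does not reach only later rows make up. A row lasts 1/8 s, in which the tool goes at most 62.5 mm and 10.7 degrees, less where a joint would pass 70% of its speed; a pose out of reach is approached as far as the arm can. A call with a gripper value outside its range is refused whole. "hand" is the opening, from 0 (shut) to 1 (fully open), set as the call begins (left out, the last holds). The fingers move at their own pace and stop on an object; "newtons" is the grip in N (left out, the last holds). Time passes only in rows, so rows that repeat a pose let the fingers close. It gives the time, the measured TCP pose, the force, the opening and the grip force at its end, in the units of the state.
- observe(): the state, without advancing time (a new reading comes with each control period).
- camera(name): name is "scene" or "top" or "wrist"; returns (picture, depth): 480x640x3 uint8, red, green, blue; 480x640 float32, m along the optical axis (not along the pixel's ray), 0 where there is no reading.
- camera_info(name): a dict with "K" (3x3 intrinsics, pixels), "k1" (the pictures are not rectified: a ray, as slopes to the right and down, at radius r is drawn at 1 + k1 r^2 times it, then the intrinsics apply), "extrinsics" (4x4, takes a point from camera to world coordinates). Camera axes: x right, y up, looking along -z (the intrinsics and any distortion apply to the point x, -y, -z); pixel columns grow to the right and rows downward; lengths in m; the calibration is good to about 2 mm. A picture is of the moment at which its call begins: read the wrist's pose just before it. camera_info takes no time and is no camera call; for the wrist camera it gives the pose at the moment of the call.
- job_done(): hands the job in; it is judged then, once.
Trained networks look in the newest picture that a camera, given by its name, has taken for a name from the list of things; names that differ only in an ending like _2 or _b are one class to them, and where a whole thing is asked for, a point or a joint stands for the part that bears it (a point fixed in the world has none). Each returns a list of dicts, best first, with "conf" (0 to 1); they miss things now and then, are a little off and sometimes report something else, mostly with a low value. They report only what shows in the picture. A call takes as long as a camera call. They do not tell look-alikes from the thing itself.
- silhouettes(camera, name): "mask" (480x640 bool, what is visible of it) and "uv" ([column, row] in pixels, amid what is visible of it).
The state is a dict: "t": time; "joint_positions": joint angles; "qd": joint speeds; "tau": joint torques, N m; "eef_pos": TCP position; "tool_rot": TCP orientation; "force": force on the tool from outside, world axes, zero at the start; "moment": the same for the moment, N m; "opening": finger opening in m; "gripper_force": force on a finger pad.
Only numpy, scipy, OpenCV 4.12 (cv2) and the standard library are available. Lean on these libraries where they do the work, as an engineer would, in place of code of your own. Each camera call takes 0.05 s, during which the arm holds its last target. There are 200 camera calls.

## Working session

There is one attempt and no reset: what is moved stays moved. The work goes in short steps, Python scripts to look and compute and a tool call to move; the robot and the scene stay as the last step left them, time stands still between calls to the robot, and variables do not carry over. Pictures are saved under pics/ and viewed, at most 14 in all, crops included, and the job is handed in when it is done.

Besides the shell and the picture viewer there is one more tool, called after "Emit:" as a command line: name --pt "numbers of a row" for each row, then --argument value for the rest. carry_out: Moves the arm, as the interface text tells. Its arguments: {"type":"object","properties":{"series":{"type":"array"},"hand":{"type":"number"},"newtons":{"type":"number"}},"required":["series"]}

```bash
mkdir -p pics; ls; python3 - <<'E'
from cell import *
import cv2
print(observe())
for n in ("top","scene"):
    p,d=camera(n); cv2.imwrite(f"pics/{n}0.png",p[...,::-1]); 
    i=camera_info(n); print(n,i)
E
```

```text
pics
{'t': 0.0, 'joint_positions': array([-1.48349686e+00,  2.07405518e-01,  1.54292978e+00, -1.82578322e-05,
        1.39351408e+00, -1.50484857e-01]), 'qd': array([ 0.00041055, -0.0021127 , -0.00072845,  0.00240124,  0.00060515,
       -0.00100217]), 'tau': array([-6.67153654e-04, -3.70875657e+01, -2.81417137e+01,  6.99273334e-02,
        3.62059241e-02, -1.68673400e-04]), 'eef_pos': array([ 0.1353633 , -0.55802944,  0.2123105 ]), 'tool_rot': array([ 9.92939824e-01,  1.18613795e-01,  2.66624988e-05, -1.12808148e-03]), 'force': array([-0.17346302,  0.42217562,  0.13881272]), 'moment': array([ 0.00904591, -0.01279172,  0.06670517]), 'gripper_force': 0.0, 'opening': 0.09349113508513714}
top {'K': array([[468.44259671,   0.        , 324.29568891],
       [  0.        , 468.44259671, 246.16824677],
       [  0.        ,   0.        ,   1.        ]]), 'k1': -0.036037889510918006, 'extrinsics': array([[ 0.02378554,  0.98514736, -0.17005566,  0.37983505],
       [-0.99965372,  0.02152232, -0.01514004, -0.14364478],
       [-0.01125518,  0.17035688,  0.98531815,  1.09182204],
       [ 0.        ,  0.        ,  0.        ,  1.        ]])}
scene {'K': array([[448.29265384,   0.        , 323.44491046],
       [  0.        , 448.29265384, 237.57403366],
       [  0.        ,   0.        ,   1.        ]]), 'k1': 0.005730116264976115, 'extrinsics': array([[-0.84217898,  0.28968105, -0.45477407,  0.08116845],
       [-0.53871467, -0.48775659,  0.68693523,  0.59074788],
       [-0.02282694,  0.82351588,  0.56683378,  0.63687999],
       [ 0.        ,  0.        ,  0.        ,  1.        ]])}
```

View pics/top0.png

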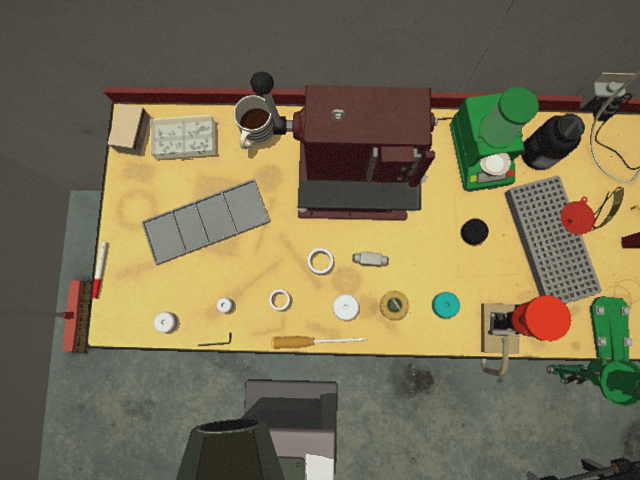

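View pics/scene0.png

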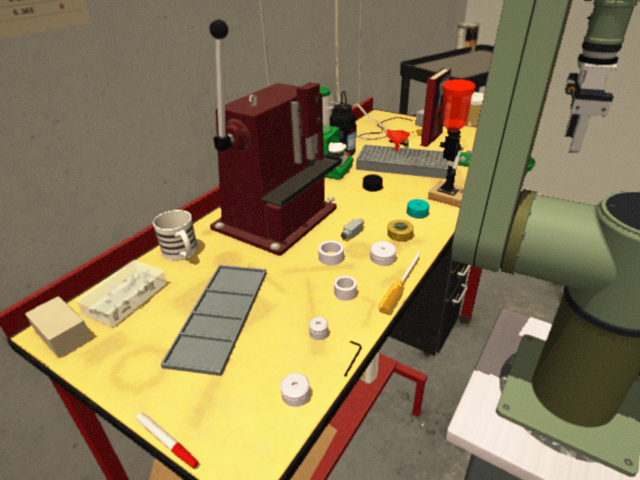

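The top view shows solid pushers at about (165,323), (225,306) and (346,307). The open sleeves are at (320,261) and (280,300), the driver at (370,259) and the tin at (394,305). Black and turquoise discs sit at (474,231) and (446,305), and the caddy is at about (207,222). The scene view agrees. Next I measure sizes.

```bash
cat > h.py <<'E'
from cell import *
import cv2, numpy as np
from scipy.spatial.transform import Rotation as R
def rays(info,uv):
    uv=np.atleast_2d(np.asarray(uv,float)); K=info["K"]
    d=np.c_[(uv[:,0]-K[0,2])/K[0,0],(uv[:,1]-K[1,2])/K[1,1]]; s=d.copy()
    for _ in range(10): s=d/(1+info["k1"]*(s**2).sum(1,keepdims=True))
    return np.c_[s[:,0],-s[:,1],-np.ones(len(s))]
def plane(info,uv,z):
    E=info["extrinsics"]; v=rays(info,uv)@E[:3,:3].T; o=E[:3,3]
    return o+v*((z-o[2])/v[:,2])[:,None]
def points(info,mask,depth):
    r,c=np.nonzero(mask&(depth>0)); E=info["extrinsics"]
    return (rays(info,np.c_[c,r])*depth[r,c][:,None])@E[:3,:3].T+E[:3,3]
def top_pts(info,mask,depth,h,tol=.006):
    P=points(info,mask,depth); return P[abs(P[:,2]-h)<tol]
E
python3 - <<'E'
from h import *
p,d=camera("top"); i=camera_info("top")
for n,h in (("pusher_small",.03),("pusher_medium",.03),("pusher_large",.03),("sleeve_medium",.03),("sleeve_large",.03),("driver",.028),("tin",.026),("caddy",.012)):
    for s in silhouettes("top",n)[:6]:
        if s["conf"]<.25: continue
        P=points(i,s["mask"],d); T=P[(P[:,2]>h-.006)&(P[:,2]<h+.006)] if n!="caddy" else P
        if len(T)<8: print(n,s["conf"],s["uv"],"few",np.percentile(P[:,2],[5,50,95]) if len(P) else 0); continue
        (c,w,a)=cv2.minAreaRect(T[:,:2].astype(np.float32))
        print(n,round(s["conf"],2),np.round(s["uv"]),np.round(c,4),np.round(w,4),round(a,1),"z",np.round(np.percentile(P[:,2],[5,50,95]),3),"area-diam",round(2*np.sqrt(len(P)*(1.08/468)**2/np.pi),4))
E
```

```text
pusher_small 0.53 [224. 304.] [0.4222 0.0984] [0.0338 0.0346] 1.3 z [0.004 0.028 0.032] area-diam 0.0405
pusher_medium 0.68 [164. 323.] [0.3824 0.2321] [0.0466 0.0464] 17.8 z [0.011 0.029 0.033] area-diam 0.0527
pusher_large 0.96 [344. 306.] [ 0.4255 -0.1785] [0.0584 0.0566] 0.9 z [0.024 0.029 0.032] area-diam 0.0616
pusher_large 0.68 [444. 306.] [ 0.4355 -0.4046] [0.055  0.0561] 44.1 z [0.019 0.029 0.032] area-diam 0.0607
pusher_large 0.64 [472. 234.] [ 0.6069 -0.4763] [0.0568 0.0579] 33.9 z [0.012 0.028 0.032] area-diam 0.0619
sleeve_medium 0.67 [274. 297.] [ 0.4376 -0.0277] [0.0453 0.0462] 2.7 z [0.001 0.028 0.032] area-diam 0.0379
sleeve_medium 0.66 [318. 256.] [ 0.53   -0.1183] [0.0585 0.0552] 1.9 z [0.006 0.029 0.032] area-diam 0.0433
sleeve_large 0.83 [320. 254.] [ 0.5292 -0.119 ] [0.0577 0.0553] 24.5 z [0.005 0.028 0.032] area-diam 0.0379
driver 0.63 [370. 261.] [ 0.5379 -0.2343] [0.0815 0.0283] 86.5 z [0.014 0.026 0.03 ] area-diam 0.0527
tin 0.67 [394. 307.] [ 0.4322 -0.289 ] [0.0632 0.0629] 70.8 z [0.022 0.025 0.028] area-diam 0.066
caddy 0.73 [205. 221.] [0.6227 0.1611] [0.1205 0.2923] 22.9 z [0.    0.004 0.012] area-diam 0.1942
```

```bash
python3 - <<'E'
import cv2
p=cv2.imread("pics/top0.png")[245:345,140:420]; cv2.imwrite("pics/crop0.png",cv2.resize(p,None,fx=2.8,fy=2.8,interpolation=cv2.INTER_CUBIC))
E
```

```text
(no output)
```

View pics/crop0.png

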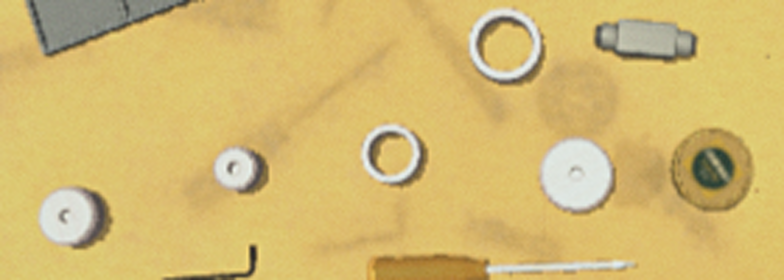

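The pixel choices hold against the sizes given. Measured tops were 34 mm for small at (225,306), 46 mm for medium at (165,323) and 58 mm for large at (346,307), all closed with a small hole. The open rings at (320,261) and (280,300), the tin, and the black and turquoise discs are not wanted. Next I fit the caddy, check heights around it, and write the move helper.

```bash
cat >> h.py <<'E'
def rows(*wp, per=60., ang=.17):
    """wp: (x,y,z,phi) TCP world targets, phi = yaw of tool y; prints rows in present tool axes"""
    s=observe(); p0=s["eef_pos"]; R0=R.from_quat(s["tool_rot"]); p=p0; y=R0.as_matrix()[:,1]; f0=f=np.arctan2(y[1],y[0])
    print("t",s["t"],"at",np.round(p0,4),"phi",round(f0,3))
    for x in wp:
        q=np.array(x[:3]); n=int(np.ceil(max(np.linalg.norm(q-p)*1000/per,abs(x[3]-f)/ang,1)))
        for k in range(1,n+1):
            a=p+(q-p)*k/n; g=f+(x[3]-f)*k/n
            print([*np.round(R0.inv().apply(a-p0)*1000).astype(int).tolist(),0,0,round(f0-g,2)])
        p,f=q,x[3]; print("--")
E
python3 - <<'E'
from h import *
p,d=camera("top"); i=camera_info("top")
m=silhouettes("top","caddy")[0]["mask"]
mm=cv2.dilate(m.astype(np.uint8),np.ones((5,5)))>0
P=points(i,mm,d)
for lo in (.007,.009):
    T=P[(P[:,2]>lo)&(P[:,2]<.016)]; print(len(T),cv2.minAreaRect(T[:,:2].astype(np.float32)))
# image-based: gray pixels (low saturation) vs yellow bench
hsv=cv2.cvtColor(p,cv2.COLOR_RGB2HSV); g=(hsv[...,1]<90)&mm
cs,_=cv2.findContours(g.astype(np.uint8),cv2.RETR_EXTERNAL,cv2.CHAIN_APPROX_NONE)
c=max(cs,key=cv2.contourArea)[:,0]
for z in (0,.012): print(z,cv2.minAreaRect(plane(i,c,z)[:,:2].astype(np.float32)))
A=points(i,np.ones_like(m),d)
A=A[(A[:,2]>.05)&(abs(A[:,1]-.1)<.3)&(A[:,0]>.4)&(A[:,0]<.95)]
k=np.round(A[:,:2]/.04).astype(int)
for u in np.unique(k,axis=0):
    z=A[(k==u).all(1),2]
    if len(z)>15 and u[0]*.04<.86 and u[1]*.04>-.06: print(np.round(u*.04,2),round(z.max(),2),end="; ")
print()
rows((.12,-.42,.213,-.9),(.38,-.1,.2,.4),(.422,.098,.15,.4))
E
```

```text
1127 ((0.6211507320404053, 0.15868385136127472), (0.11470893770456314, 0.28854429721832275), 22.641916275024414)
763 ((0.6209783554077148, 0.15815983712673187), (0.11398730427026749, 0.2877097427845001), 22.641916275024414)
0 ((0.6232895851135254, 0.16130729019641876), (0.11585162580013275, 0.29115501046180725), 22.531702041625977)
0.012 ((0.620613694190979, 0.15795563161373138), (0.11457827687263489, 0.28795504570007324), 22.53173065185547)
[ 0.68 -0.04] 0.5; [ 0.72 -0.04] 0.51; [ 0.76 -0.04] 0.34; [0.8  0.04] 0.09; [0.8  0.08] 0.08; [0.8  0.32] 0.05; [0.8  0.36] 0.05; [0.8 0.4] 0.05; [0.84 0.  ] 0.09; [0.84 0.04] 0.09; [0.84 0.08] 0.09; [0.84 0.32] 0.05; [0.84 0.36] 0.05; [0.84 0.4 ] 0.05; 
t 0.65 at [ 0.1354 -0.5588  0.2135] phi -1.333
[6, -46, 0, 0, 0, np.float64(-0.14)]
[12, -92, 0, 0, 0, np.float64(-0.29)]
[18, -139, 0, 0, 0, np.float64(-0.43)]
--
[59, -170, 2, 0, 0, np.float64(-0.6)]
[100, -201, 4, 0, 0, np.float64(-0.76)]
[141, -232, 5, 0, 0, np.float64(-0.92)]
[182, -263, 7, 0, 0, np.float64(-1.08)]
[223, -295, 9, 0, 0, np.float64(-1.25)]
[264, -326, 10, 0, 0, np.float64(-1.41)]
[305, -357, 12, 0, 0, np.float64(-1.57)]
[346, -388, 13, 0, 0, np.float64(-1.73)]
--
[368, -434, 26, 0, 0, np.float64(-1.73)]
[390, -480, 38, 0, 0, np.float64(-1.73)]
[411, -525, 51, 0, 0, np.float64(-1.73)]
[433, -571, 63, 0, 0, np.float64(-1.73)]
--
```

Emit:
carry_out --pt "6 -46 0 0 0 -0.14" --pt "12 -92 0 0 0 -0.29" --pt "18 -139 0 0 0 -0.43" --pt "59 -170 2 0 0 -0.6" --pt "100 -201 4 0 0 -0.76" --hand 1 --newtons 25

```text
t: 1.27
eef_pos: [0.1856, -0.3389, 0.2097]
tool_rot: [0.877, 0.48, 0.0, 0.001]
force: [-0.1, -0.0, -0.1]
opening: 0.0937
gripper_force: 0.0
```

```bash
python3 -c "
from h import *
rows((.38,-.1,.2,.395))"
```

```text
t 1.275 at [ 0.1856 -0.3389  0.2097] phi -0.57
[51, 6, 2, 0, 0, np.float64(-0.16)]
[102, 12, 3, 0, 0, np.float64(-0.32)]
[153, 17, 5, 0, 0, np.float64(-0.48)]
[204, 23, 6, 0, 0, np.float64(-0.64)]
[255, 29, 8, 0, 0, np.float64(-0.8)]
[306, 35, 10, 0, 0, np.float64(-0.96)]
--
```

Emit:
carry_out --pt "60 7 2 0 0 -0.18" --pt "120 14 4 0 0 -0.36" --pt "180 20 6 0 0 -0.54" --pt "240 26 8 0 0 -0.72" --pt "300 34 10 0 0 -0.9"

```text
t: 1.9
eef_pos: [0.3777, -0.1047, 0.2]
tool_rot: [0.58, 0.815, -0.0, 0.001]
force: [0.0, -0.7, 0.6]
opening: 0.0942
gripper_force: 0.0
```

```bash
python3 -c "
from h import *
rows((.385,.11,.17,.395))"
```

```text
t 1.9 at [ 0.3777 -0.1047  0.2   ] phi 0.333
[50, 19, 7, 0, 0, np.float64(-0.02)]
[100, 39, 15, 0, 0, np.float64(-0.03)]
[150, 58, 22, 0, 0, np.float64(-0.05)]
[201, 77, 30, 0, 0, np.float64(-0.06)]
--
```

Emit:
carry_out --pt "50 19 7 0 0 -0.02" --pt "100 39 15 0 0 -0.03" --pt "150 58 22 0 0 -0.05" --pt "200 77 30 0 0 -0.06" --pt "200 77 30 0 0 -0.06"

```text
t: 2.52
eef_pos: [0.3841, 0.1109, 0.169]
tool_rot: [0.555, 0.832, -0.0, -0.001]
force: [-0.5, -0.6, -0.1]
opening: 0.094
gripper_force: 0.0
```

```bash
cat >> h.py <<'E'
def wrist(fn, *names):
    i=camera_info("wrist"); p,d=camera("wrist"); cv2.imwrite("pics/"+fn,p[...,::-1])
    for n in names:
        for s in silhouettes("wrist",n)[:3]:
            P=points(i,s["mask"],d); h=np.percentile(P[:,2],90) if len(P) else 0; T=P[P[:,2]>h-.005]
            if len(T)<20: continue
            c,w,a=cv2.minAreaRect(T[:,:2].astype(np.float32))
            print(n,round(s["conf"],2),np.round(s["uv"]),np.round(c,4),np.round(w,4),round(a,1),"h",round(h,4))
    return i,p,d
E
python3 -c "
from h import *
wrist('w1.png','pusher_small','pusher_medium')
rows((.422,.098,.06,.395),(.422,.098,.013,.395))"
```

```text
pusher_small 0.96 [358. 257.] [0.4239 0.0974] [0.0354 0.0348] 77.8 h 0.0306
pusher_medium 0.86 [383.  71.] [0.3824 0.2314] [0.0473 0.0466] 67.0 h 0.0308
t 2.675 at [0.3854 0.1073 0.1697] phi 0.387
[-11, 15, 55, 0, 0, np.float64(-0.0)]
[-22, 30, 110, 0, 0, np.float64(-0.01)]
--
[-22, 30, 157, 0, 0, np.float64(-0.01)]
--
```

View pics/w1.png

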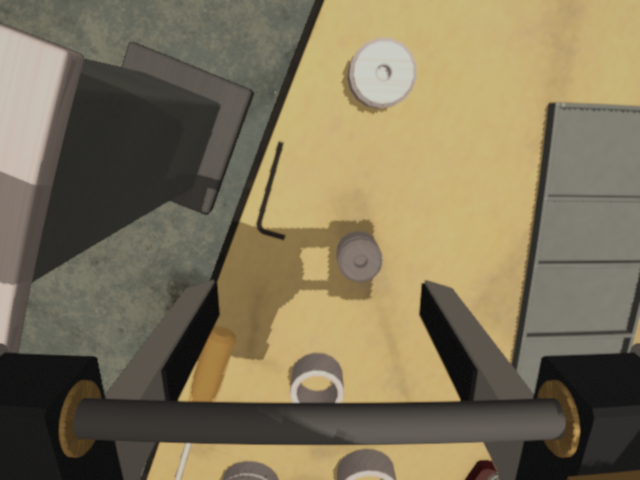

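Wrist view: the solid small pusher is at (358,257) and the solid medium at (383,71). The sleeves are below them, and an allen key near (283,237) calls for a narrower opening.

Emit:
carry_out --pt "-12 15 40 0 0 0" --pt "-24 31 80 0 0 0" --pt "-24 31 110 0 0 0" --pt "-24 31 140 0 0 0" --pt "-24 31 156 0 0 0" --hand 0.62

```text
t: 3.3
eef_pos: [0.4225, 0.0952, 0.0122]
tool_rot: [0.56, 0.829, -0.001, -0.001]
force: [0.2, -0.4, 0.7]
opening: 0.0583
gripper_force: 0.0
```

Emit:
carry_out --pt "0 0 0 0 0 0" --pt "0 0 0 0 0 0" --pt "0 0 0 0 0 0" --pt "0 0 0 0 0 0" --pt "0 0 0 0 0 0" --hand 0.2

```text
t: 3.92
eef_pos: [0.4243, 0.097, 0.0145]
tool_rot: [0.558, 0.83, 0.0, 0.001]
force: [0.3, -3.2, 6.2]
opening: 0.0354
gripper_force: 25.0
```

```bash
python3 -c "
from h import *
rows((.422,.098,.08,.395),(.6058,.194,.08,.395),(.6058,.194,.02,.395))"
```

```text
t 3.925 at [0.4243 0.097  0.0145] phi 0.388
[1, -1, -33, 0, 0, np.float64(-0.0)]
[2, -2, -65, 0, 0, np.float64(-0.01)]
--
[7, 50, -65, 0, 0, np.float64(-0.01)]
[11, 102, -65, 0, 0, np.float64(-0.01)]
[16, 153, -65, 0, 0, np.float64(-0.01)]
[21, 205, -65, 0, 0, np.float64(-0.01)]
--
[21, 205, -5, 0, 0, np.float64(-0.01)]
--
```

Emit:
carry_out --pt "0 0 -30 0 0 0" --pt "0 0 -65 0 0 0" --pt "5 40 -65 0 0 0" --pt "10 90 -65 0 0 0" --pt "15 140 -65 0 0 0"

```text
t: 4.55
eef_pos: [0.5474, 0.1652, 0.0782]
tool_rot: [0.558, 0.83, -0.0, -0.001]
force: [-0.9, -0.8, -0.6]
opening: 0.0356
gripper_force: 25.0
```

Emit:
carry_out --pt "3 33 0 0 0 0" --pt "6 65 0 0 0 0" --pt "6 65 0 0 0 0" --pt "6 65 0 0 0 0" --pt "6 65 0 0 0 0"

```text
t: 5.18
eef_pos: [0.6033, 0.1937, 0.0781]
tool_rot: [0.558, 0.83, -0.001, -0.001]
force: [0.6, 0.1, -0.9]
opening: 0.0352
gripper_force: 25.0
```

```bash
python3 -c "
from h import *
i,p,d=wrist('w2.png','caddy')
rows((.6058,.194,.02,.395))"
```

```text
caddy 0.59 [328. 202.] [0.6201 0.1632] [0.1128 0.2769] 22.6 h 0.0114
t 5.275 at [0.6039 0.1938 0.0785] phi 0.387
[-1, 2, 59, 0, 0, np.float64(-0.01)]
--
```

View pics/w2.png

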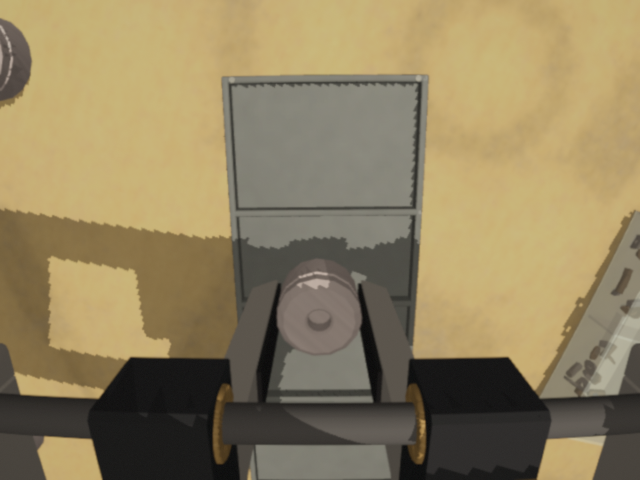

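The held pusher hangs over the second bay from the +y end, with its top at (320,310), and lines up with the caddy. Lowering it now.

Emit:
carry_out --pt "-1 2 25 0 0 -0.01" --pt "-1 2 45 0 0 -0.01" --pt "-1 2 54 0 0 -0.01" --pt "-1 2 58 0 0 -0.01" --pt "-1 2 60 0 0 -0.01"

```text
t: 5.9
eef_pos: [0.6074, 0.1941, 0.0187]
tool_rot: [0.554, 0.833, 0.0, 0.0]
force: [0.4, 0.1, 0.0]
opening: 0.0351
gripper_force: 25.0
```

Emit:
carry_out --pt "0 0 0 0 0 0" --pt "0 0 0 0 0 0" --pt "0 0 0 0 0 0"

```text
t: 6.28
eef_pos: [0.6074, 0.194, 0.0189]
tool_rot: [0.554, 0.833, 0.0, 0.0]
force: [0.3, -0.2, 0.2]
opening: 0.0354
gripper_force: 25.0
```

Emit:
carry_out --pt "0 0 0 0 0 0" --pt "0 0 0 0 0 0" --pt "0 0 0 0 0 0" --pt "0 0 -20 0 0 0" --pt "0 0 -60 0 0 0" --hand 0.6

```text
t: 6.9
eef_pos: [0.6055, 0.1937, 0.0781]
tool_rot: [0.554, 0.833, -0.001, -0.001]
force: [0.3, 0.2, 0.5]
opening: 0.0564
gripper_force: 0.0
```

```bash
python3 -c "
from h import *
rows((.3825,.2317,.1,.395),(.3825,.2317,.013,.395))"
```

```text
t 6.9 at [0.6055 0.1937 0.0781] phi 0.397
[30, -48, -5, 0, 0, np.float64(0.0)]
[61, -96, -11, 0, 0, np.float64(0.0)]
[91, -143, -16, 0, 0, np.float64(0.0)]
[121, -191, -21, 0, 0, np.float64(0.0)]
--
[121, -191, 22, 0, 0, np.float64(0.0)]
[121, -191, 66, 0, 0, np.float64(0.0)]
--
```

Emit:
carry_out --pt "30 -48 -5 0 0 0" --pt "61 -96 -11 0 0 0" --pt "91 -143 -16 0 0 0" --pt "121 -191 -20 0 0 0" --pt "121 -191 -20 0 0 0" --hand 0.9

```text
t: 7.52
eef_pos: [0.3803, 0.232, 0.099]
tool_rot: [0.552, 0.834, -0.0, -0.0]
force: [0.1, -0.8, 0.8]
opening: 0.085
gripper_force: 0.0
```

```bash
python3 -c "
from h import *
wrist('w3.png','pusher_medium','pusher_small')
rows((.3825,.2317,.013,.395))"
```

```text
pusher_medium 0.92 [321. 252.] [0.382 0.232] [0.047  0.0477] 14.0 h 0.0306
t 7.675 at [0.386  0.2322 0.1   ] phi 0.397
[0, -2, 43, 0, 0, np.float64(0.0)]
[1, -4, 87, 0, 0, np.float64(0.0)]
--
```

Emit:
carry_out --pt "0 -2 30 0 0 0" --pt "0 -2 60 0 0 0" --pt "0 -2 80 0 0 0" --pt "0 -2 86 0 0 0" --pt "0 -2 86 0 0 0"

```text
t: 8.3
eef_pos: [0.3835, 0.2309, 0.0126]
tool_rot: [0.554, 0.832, 0.0, 0.0]
force: [-0.7, 0.6, -0.9]
opening: 0.085
gripper_force: 0.0
```

Emit:
carry_out --pt "0 0 0 0 0 0" --pt "0 0 0 0 0 0" --pt "0 0 0 0 0 0" --pt "0 0 0 0 0 0" --pt "0 0 0 0 0 0" --hand 0.3

```text
t: 8.93
eef_pos: [0.3825, 0.2311, 0.0127]
tool_rot: [0.554, 0.833, 0.0, 0.0]
force: [-0.8, -0.4, 1.6]
opening: 0.0475
gripper_force: 25.0
```

```bash
python3 -c "
from h import *
rows((.3825,.2317,.1,.395),(.6304,.1349,.1,.395))"
```

```text
t 8.925 at [0.3825 0.2311 0.0127] phi 0.397
[0, 0, -44, 0, 0, np.float64(0.0)]
[1, 0, -87, 0, 0, np.float64(0.0)]
--
[-36, 39, -87, 0, 0, np.float64(0.0)]
[-73, 77, -87, 0, 0, np.float64(0.0)]
[-110, 115, -87, 0, 0, np.float64(0.0)]
[-148, 153, -87, 0, 0, np.float64(0.0)]
[-185, 191, -87, 0, 0, np.float64(0.0)]
--
```

Emit:
carry_out --pt "0 0 -45 0 0 0" --pt "0 0 -87 0 0 0" --pt "-36 39 -87 0 0 0" --pt "-73 77 -87 0 0 0" --pt "-110 115 -87 0 0 0"

```text
t: 9.55
eef_pos: [0.5317, 0.1734, 0.0991]
tool_rot: [0.554, 0.833, -0.0, -0.0]
force: [0.7, -0.2, -1.7]
opening: 0.0472
gripper_force: 25.0
```

Emit:
carry_out --pt "-38 38 0 0 0 0" --pt "-75 76 0 0 0 0" --pt "-75 76 0 0 0 0" --pt "-75 76 0 0 0 0"

```text
t: 10.05
eef_pos: [0.6285, 0.1342, 0.0981]
tool_rot: [0.554, 0.833, -0.001, -0.001]
force: [-0.1, -0.3, -2.1]
opening: 0.0476
gripper_force: 25.0
```

```bash
python3 -c "
from h import *
rows((.6304,.1349,.0167,.395))"
```

```text
t 10.05 at [0.6285 0.1342 0.0981] phi 0.397
[0, 1, 41, 0, 0, np.float64(0.0)]
[0, 2, 81, 0, 0, np.float64(0.0)]
--
```

Emit:
carry_out --pt "0 1 35 0 0 0" --pt "0 1 60 0 0 0" --pt "0 1 74 0 0 0" --pt "0 1 79 0 0 0" --pt "0 1 81 0 0 0"

```text
t: 10.68
eef_pos: [0.6312, 0.1349, 0.0191]
tool_rot: [0.554, 0.833, 0.0, 0.0]
force: [0.3, -0.6, -1.9]
opening: 0.0472
gripper_force: 25.0
```

Emit:
carry_out --pt "0 0 0 0 0 0" --pt "0 0 0 0 0 0" --pt "0 0 0 0 0 0"

```text
t: 11.05
eef_pos: [0.6313, 0.1346, 0.019]
tool_rot: [0.554, 0.833, 0.0, 0.0]
force: [0.5, -0.4, -2.8]
opening: 0.0475
gripper_force: 25.0
```

Emit:
carry_out --pt "0 0 1 0 0 0" --pt "0 0 2 0 0 0" --pt "0 0 2 0 0 0"

```text
t: 11.42
eef_pos: [0.631, 0.1346, 0.0168]
tool_rot: [0.554, 0.833, 0.0, 0.0]
force: [-1.6, 0.0, 1.0]
opening: 0.0474
gripper_force: 25.0
```

Emit:
carry_out --pt "0 0 0 0 0 0" --pt "0 0 0 0 0 0" --pt "0 0 0 0 0 0" --pt "0 0 -20 0 0 0" --pt "0 0 -70 0 0 0" --hand 0.7

```text
t: 12.05
eef_pos: [0.6285, 0.1344, 0.0851]
tool_rot: [0.554, 0.833, -0.002, -0.002]
force: [0.7, 0.5, 0.7]
opening: 0.066
gripper_force: 0.0
```

```bash
python3 -c "
from h import *
rows((.42,.03,.13,.395),(.4255,-.1785,.13,.395))"
```

```text
t 12.05 at [0.6285 0.1344 0.0851] phi 0.397
[-4, -58, -11, 0, 0, np.float64(0.0)]
[-8, -116, -22, 0, 0, np.float64(0.0)]
[-12, -175, -33, 0, 0, np.float64(0.0)]
[-16, -233, -44, 0, 0, np.float64(0.0)]
--
[-64, -252, -44, 0, 0, np.float64(0.0)]
[-113, -271, -44, 0, 0, np.float64(0.0)]
[-161, -290, -44, 0, 0, np.float64(0.0)]
[-210, -308, -43, 0, 0, np.float64(0.0)]
--
```

Emit:
carry_out --pt "-4 -58 -11 0 0 0" --pt "-8 -116 -22 0 0 0" --pt "-12 -175 -33 0 0 0" --pt "-16 -233 -44 0 0 0" --pt "-64 -252 -44 0 0 0" --hand 1

```text
t: 12.68
eef_pos: [0.4199, -0.021, 0.1316]
tool_rot: [0.553, 0.834, 0.0, 0.0]
force: [1.2, -0.3, 0.3]
opening: 0.0941
gripper_force: 0.0
```

Emit:
carry_out --pt "-48 -19 0 0 0 0" --pt "-97 -38 0 0 0 0" --pt "-146 -56 0 0 0 0" --pt "-146 -56 0 0 0 0" --pt "-146 -56 0 0 0 0"

```text
t: 13.3
eef_pos: [0.4281, -0.178, 0.1312]
tool_rot: [0.554, 0.832, 0.0, 0.0]
force: [-0.3, -0.4, 0.1]
opening: 0.0944
gripper_force: 0.0
```

```bash
python3 -c "
from h import *
wrist('w4.png','pusher_large','driver','tin','sleeve_large')
rows((.4255,-.1785,.013,.395))"
```

```text
pusher_large 0.88 [315. 238.] [ 0.427  -0.1787] [0.0588 0.0592] 20.4 h 0.0307
pusher_large 0.6 [228. 463.] [ 0.4315 -0.3933] [0.0579 0.0296] 22.7 h 0.0304
driver 0.74 [414. 364.] [ 0.5202 -0.2122] [0.0368 0.1237] 29.0 h 0.0286
tin 0.91 [269. 361.] [ 0.4134 -0.2418] [0.0648 0.1634] 23.3 h 0.0265
sleeve_large 0.93 [503. 227.] [ 0.531  -0.1189] [0.0585 0.0594] 88.1 h 0.0305
t 13.55 at [ 0.4281 -0.177   0.1305] phi 0.399
[0, -1, 59, 0, 0, np.float64(0.0)]
[0, -3, 118, 0, 0, np.float64(0.0)]
--
```

View pics/w4.png

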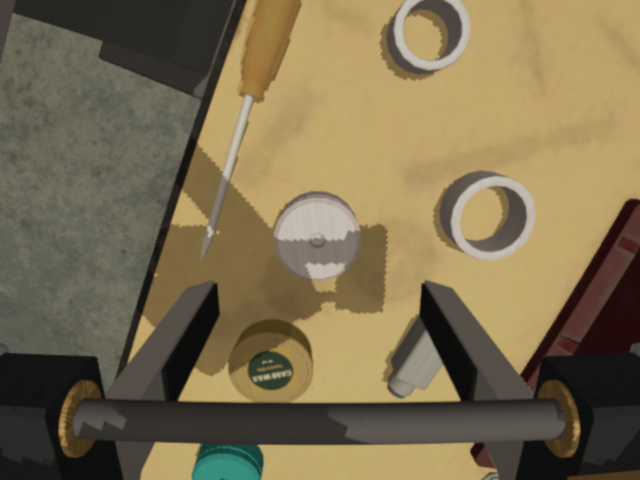

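The solid large pusher with its blind hole is at (317,238). The screwdriver tip at (205,255), the sleeve at (488,217) and the tin at (271,362) are all clear of the fingers.

Emit:
carry_out --pt "-1 -2 40 0 0 0" --pt "-1 -2 75 0 0 0" --pt "-1 -2 102 0 0 0" --pt "-1 -2 114 0 0 0" --pt "-1 -2 117 0 0 0" --hand 0.88

```text
t: 14.18
eef_pos: [0.4265, -0.1793, 0.0131]
tool_rot: [0.553, 0.833, 0.0, -0.0]
force: [0.0, -0.1, 0.3]
opening: 0.0826
gripper_force: 0.0
```

Emit:
carry_out --pt "0 0 0 0 0 0" --pt "0 0 0 0 0 0" --pt "0 0 0 0 0 0" --pt "0 0 0 0 0 0" --pt "0 0 0 0 0 0" --hand 0.4 --newtons 30

```text
t: 14.8
eef_pos: [0.4274, -0.1804, 0.0144]
tool_rot: [0.554, 0.833, 0.0, 0.001]
force: [-0.9, 1.2, 6.0]
opening: 0.0592
gripper_force: 30.0
```

```bash
python3 -c "
from h import *
rows((.4255,-.1785,.11,.395),(.43,0.0,.11,.395),(.6597,.0648,.11,.395))"
```

```text
t 14.8 at [ 0.4274 -0.1804  0.0144] phi 0.397
[1, 0, -48, 0, 0, np.float64(0.0)]
[2, -1, -96, 0, 0, np.float64(0.0)]
--
[57, 23, -96, 0, 0, np.float64(0.0)]
[111, 48, -96, 0, 0, np.float64(0.0)]
[165, 72, -96, 0, 0, np.float64(0.0)]
--
[158, 131, -96, 0, 0, np.float64(0.0)]
[151, 191, -96, 0, 0, np.float64(0.0)]
[143, 250, -96, 0, 0, np.float64(0.0)]
[136, 309, -95, 0, 0, np.float64(0.0)]
--
```

Emit:
carry_out --pt "1 0 -45 0 0 0" --pt "1 0 -96 0 0 0" --pt "57 23 -96 0 0 0" --pt "111 48 -96 0 0 0" --pt "165 72 -96 0 0 0"

```text
t: 15.42
eef_pos: [0.4284, 0.0016, 0.1091]
tool_rot: [0.554, 0.832, -0.0, -0.0]
force: [1.1, -0.3, -3.0]
opening: 0.0594
gripper_force: 30.0
```

Emit:
carry_out --pt "-7 59 0 0 0 0" --pt "-14 119 0 0 0 0" --pt "-22 178 0 0 0 0" --pt "-29 237 0 0 0 0" --pt "-29 237 0 0 0 0"

```text
t: 16.05
eef_pos: [0.661, 0.0659, 0.1065]
tool_rot: [0.553, 0.833, -0.0, -0.001]
force: [-0.9, -0.2, -1.8]
opening: 0.0593
gripper_force: 30.0
```

```bash
python3 -c "
from h import *
wrist('w5.png')
rows((.6597,.0648,.0184,.395))"
```

```text
t 16.1 at [0.6587 0.0654 0.1068] phi 0.398
[-1, 1, 44, 0, 0, np.float64(0.0)]
[-1, 1, 88, 0, 0, np.float64(0.0)]
--
```

View pics/w5.png

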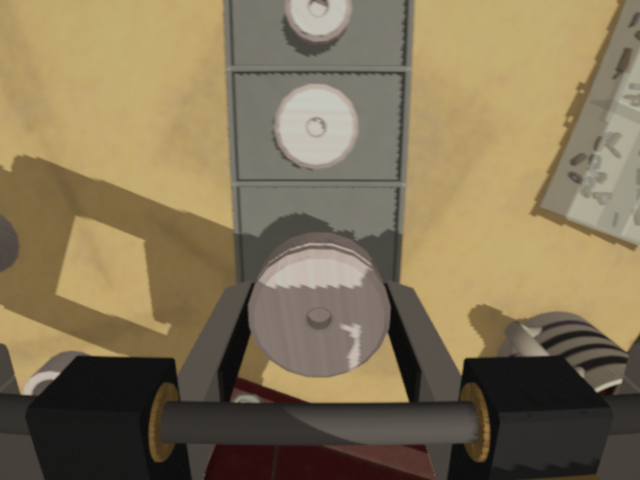

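The small at (318,10) and medium at (316,127) stand upright in their bays. The large is held over the third pusher bay, clear of the mug and press. Lowering.

Emit:
carry_out --pt "-1 0 35 0 0 0" --pt "-1 0 65 0 0 0" --pt "-1 0 80 0 0 0" --pt "-1 0 86 0 0 0" --pt "-1 0 86 0 0 0"

```text
t: 16.73
eef_pos: [0.6595, 0.0639, 0.0241]
tool_rot: [0.554, 0.833, 0.0, 0.0]
force: [1.2, 0.6, -1.7]
opening: 0.0594
gripper_force: 30.0
```

Emit:
carry_out --pt "0 0 0 0 0 0" --pt "0 0 0 0 0 0"

```text
t: 16.98
eef_pos: [0.6603, 0.0641, 0.0247]
tool_rot: [0.554, 0.833, 0.001, 0.001]
force: [-0.7, -0.2, -2.3]
opening: 0.0588
gripper_force: 30.0
```

Emit:
carry_out --pt "0 0 2 0 0 0" --pt "0 0 4 0 0 0" --pt "0 0 5 0 0 0" --pt "0 0 5 0 0 0"

```text
t: 17.48
eef_pos: [0.6592, 0.0641, 0.0185]
tool_rot: [0.554, 0.833, -0.0, -0.0]
force: [-2.3, 0.3, 0.1]
opening: 0.0592
gripper_force: 30.0
```

Emit:
carry_out --pt "0 0 1 0 0 0" --pt "0 0 1 0 0 0" --pt "0 0 1 0 0 0"

```text
t: 17.85
eef_pos: [0.6592, 0.0641, 0.0185]
tool_rot: [0.554, 0.833, -0.0, -0.0]
force: [-3.5, -0.5, 5.8]
opening: 0.0589
gripper_force: 30.0
```

Emit:
carry_out --pt "0 0 0 0 0 0" --pt "0 0 0 0 0 0" --pt "0 0 0 0 0 0" --pt "0 0 -25 0 0 0" --pt "0 0 -85 0 0 0" --hand 0.74

```text
t: 18.48
eef_pos: [0.656, 0.0641, 0.0988]
tool_rot: [0.554, 0.833, -0.002, -0.004]
force: [0.5, -0.3, -0.0]
opening: 0.0692
gripper_force: 0.0
```

```bash
python3 -c "
from h import *
rows((.46,.0,.13,.395),(.44,-.14,.15,0))"
```

```text
t 18.475 at [0.656  0.0641 0.0988] phi 0.397
[4, -51, -7, 0, 0, np.float64(0.0)]
[8, -103, -15, 0, 0, np.float64(0.0)]
[13, -154, -22, 0, 0, np.float64(0.0)]
[17, -206, -29, 0, 0, np.float64(0.0)]
--
[-24, -230, -36, 0, 0, np.float64(0.13)]
[-64, -254, -43, 0, 0, np.float64(0.27)]
[-105, -279, -49, 0, 0, np.float64(0.4)]
--
```

Emit:
carry_out --pt "4 -51 -7 0 0 0" --pt "8 -103 -15 0 0 0" --pt "13 -154 -22 0 0 0" --pt "17 -206 -29 0 0 0" --pt "-24 -230 -36 0 0 0.13" --hand 1

```text
t: 19.1
eef_pos: [0.4523, -0.0455, 0.1373]
tool_rot: [0.607, 0.795, -0.0, -0.002]
force: [0.9, -0.4, 0.4]
opening: 0.094
gripper_force: 0.0
```

```bash
python3 -c "
from h import *
rows((.44,-.2,.16,-.06))"
```

```text
t 19.1 at [ 0.4523 -0.0455  0.1373] phi 0.267
[-49, -18, -8, 0, 0, np.float64(0.11)]
[-97, -35, -15, 0, 0, np.float64(0.22)]
[-146, -53, -23, 0, 0, np.float64(0.33)]
--
```

Emit:
carry_out --pt "-49 -18 -8 0 0 0.11" --pt "-97 -35 -15 0 0 0.22" --pt "-146 -53 -23 0 0 0.33" --pt "-146 -53 -23 0 0 0.33" --pt "-146 -53 -23 0 0 0.33"

```text
t: 19.73
eef_pos: [0.4437, -0.2013, 0.1612]
tool_rot: [0.729, 0.684, 0.0, -0.0]
force: [-0.4, 0.6, 0.0]
opening: 0.0939
gripper_force: 0.0
```

```bash
python3 - <<'E'
from h import *
i,p,d=wrist('w6.png')
m=silhouettes("wrist","driver")[0]; print(m["conf"],m["uv"])
P=points(i,cv2.morphologyEx(m["mask"].astype(np.uint8),cv2.MORPH_ERODE,np.ones((3,3)))>0,d); T=P[(P[:,2]>.02)&(P[:,2]<.035)]
print(len(P),cv2.minAreaRect(T[:,:2].astype(np.float32)))
T=P[(P[:,2]>.0265)&(P[:,2]<.032)]; print(len(T),cv2.minAreaRect(T[:,:2].astype(np.float32)))
A=points(i,np.ones_like(m["mask"]),d); A=A[(abs(A[:,1]+.2)<.12)&(A[:,2]>.06)&(A[:,0]>.55)]
print("press face", len(A) and np.percentile(A[:,0],[.5,5]))
rows((.517,-.234,.1,-.06),(.517,-.234,.014,-.06))
E
```

```text
0.84 [441.6, 246.4]
2755 ((0.5395908355712891, -0.22418199479579926), (0.06311368942260742, 0.026727860793471336), 85.67924499511719)
1651 ((0.5391134023666382, -0.23265628516674042), (0.046141333878040314, 0.026403112336993217), 85.67924499511719)
press face [0.64639825 0.64838212]
t 19.825 at [ 0.4437 -0.2004  0.1609] phi -0.061
[-15, 38, 30, 0, 0, np.float64(-0.0)]
[-29, 75, 61, 0, 0, np.float64(-0.0)]
--
[-29, 75, 104, 0, 0, np.float64(-0.0)]
[-29, 75, 147, 0, 0, np.float64(-0.0)]
--
```

View pics/w6.png

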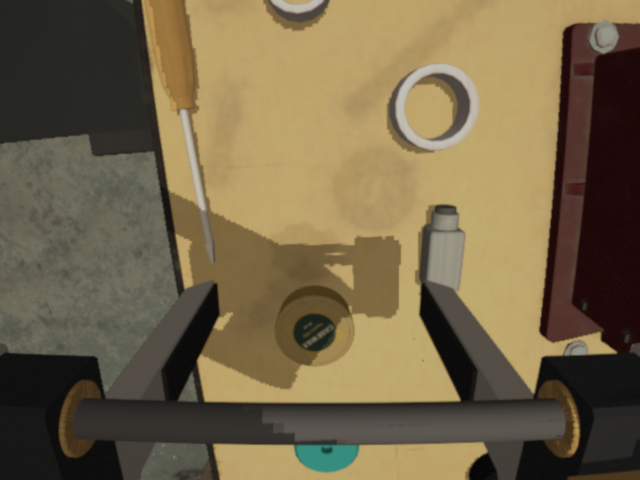

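The driver's grip is at about (442,265). It lies so close to the press that a centred grasp would bring the gripper body to the press at x = 0.62, so I grasp about 22 mm short. Closing then draws the bar towards the robot.

Emit:
carry_out --pt "-15 38 30 0 0 0.01" --pt "-29 74 61 0 0 0.015" --pt "-29 74 100 0 0 0.015" --pt "-29 74 135 0 0 0.015" --pt "-29 74 145 0 0 0.015"

```text
t: 20.45
eef_pos: [0.514, -0.2324, 0.0135]
tool_rot: [0.733, 0.68, -0.001, -0.003]
force: [-0.3, 0.3, 0.6]
opening: 0.0942
gripper_force: 0.0
```

Emit:
carry_out --pt "0 0 0 0 0 0" --pt "0 0 0 0 0 0" --pt "0 0 0 0 0 0" --pt "0 0 0 0 0 0" --pt "0 0 0 0 0 0" --hand 0.1

```text
t: 21.08
eef_pos: [0.5185, -0.2366, 0.0183]
tool_rot: [0.734, 0.679, 0.001, 0.003]
force: [4.1, -0.8, 4.5]
opening: 0.0473
gripper_force: 2.2
```

Emit:
carry_out --pt "0 0 0 0 0 0" --pt "0 0 0 0 0 0"

```text
t: 21.32
eef_pos: [0.5188, -0.2368, 0.0184]
tool_rot: [0.734, 0.679, 0.001, 0.003]
force: [3.5, 0.6, 6.3]
opening: 0.0278
gripper_force: 30.3
```

```bash
python3 -c "
from h import *
rows((.5,-.23,.1,-.076),(.43,0,.1,-.5),(.5804,.2549,.1,-1.176))"
```

```text
t 21.325 at [ 0.5188 -0.2368  0.0184] phi -0.078
[3, -9, -41, 0, 0, np.float64(-0.0)]
[5, -19, -82, 0, 0, np.float64(-0.0)]
--
[50, -36, -82, 0, 0, np.float64(0.08)]
[95, -54, -82, 0, 0, np.float64(0.17)]
[139, -71, -82, 0, 0, np.float64(0.25)]
[184, -89, -83, 0, 0, np.float64(0.34)]
[229, -107, -83, 0, 0, np.float64(0.42)]
--
[282, -81, -83, 0, 0, np.float64(0.56)]
[335, -55, -83, 0, 0, np.float64(0.69)]
[388, -29, -83, 0, 0, np.float64(0.83)]
[442, -3, -83, 0, 0, np.float64(0.96)]
[495, 23, -83, 0, 0, np.float64(1.1)]
--
```

Emit:
carry_out --pt "3 -10 -41 0 0 0" --pt "5 -19 -82 0 0 0" --pt "50 -36 -82 0 0 0.08" --pt "95 -54 -82 0 0 0.17" --pt "139 -71 -82 0 0 0.25"

```text
t: 21.95
eef_pos: [0.4524, -0.0894, 0.0967]
tool_rot: [0.814, 0.581, -0.002, -0.002]
force: [-0.2, 0.1, -3.3]
opening: 0.0278
gripper_force: 30.0
```

```bash
python3 -c "
from h import *
rows((.43,0,.1,-.5),(.5804,.2549,.1,-1.176))"
```

```text
t 21.95 at [ 0.4524 -0.0894  0.0967] phi -0.331
[39, -25, -2, 0, 0, np.float64(0.08)]
[77, -50, -3, 0, 0, np.float64(0.17)]
--
[135, -38, -3, 0, 0, np.float64(0.3)]
[193, -27, -3, 0, 0, np.float64(0.44)]
[251, -15, -3, 0, 0, np.float64(0.57)]
[309, -3, -3, 0, 0, np.float64(0.71)]
[367, 9, -4, 0, 0, np.float64(0.84)]
--
```

Emit:
carry_out --pt "39 -25 -2 0 0 0.08" --pt "77 -50 -3 0 0 0.17" --pt "135 -38 -3 0 0 0.3" --pt "193 -27 -3 0 0 0.44" --pt "251 -15 -3 0 0 0.57"

```text
t: 22.58
eef_pos: [0.5205, 0.152, 0.0997]
tool_rot: [0.945, 0.328, -0.003, 0.0]
force: [1.6, -0.6, -3.1]
opening: 0.0276
gripper_force: 30.0
```

```bash
python3 -c "
from h import *
rows((.5804,.2549,.1,-1.176))"
```

```text
t 22.575 at [0.5205 0.152  0.0997] phi -0.902
[55, -22, 0, 0, 0, np.float64(0.14)]
[111, -44, -1, 0, 0, np.float64(0.27)]
--
```

Emit:
carry_out --pt "55 -22 0 0 0 0.14" --pt "111 -44 0 0 0 0.27" --pt "111 -44 0 0 0 0.27" --pt "111 -44 0 0 0 0.27" --pt "111 -44 0 0 0 0.27"

```text
t: 23.2
eef_pos: [0.5805, 0.2531, 0.1005]
tool_rot: [0.98, 0.2, -0.002, 0.0]
force: [0.4, 0.0, -2.4]
opening: 0.0278
gripper_force: 30.0
```

```bash
python3 - <<'E'
from h import *
i,p,d=wrist('w7.png')
m=silhouettes("wrist","driver")
if m:
    P=points(i,m[0]["mask"],d); z=np.percentile(P[:,2],90); print(m[0]["conf"],z,cv2.minAreaRect(P[P[:,2]>z-.012][:,:2].astype(np.float32)))
rows((.5804,.2549,.0224,-1.176))
E
```

```text
0.59 0.11032766415373453 ((0.583289623260498, 0.25425025820732117), (0.08464516699314117, 0.028091423213481903), 23.58031463623047)
t 23.3 at [0.5813 0.2533 0.1013] phi -1.169
[0, -1, 39, 0, 0, np.float64(0.0)]
[0, -2, 79, 0, 0, np.float64(0.01)]
--
```

View pics/w7.png

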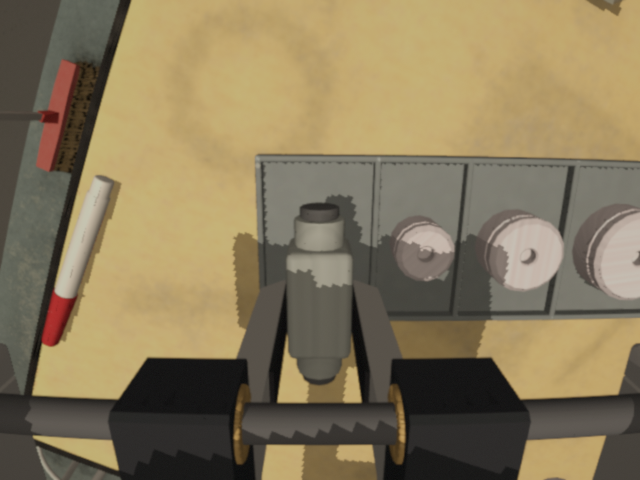

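The driver is held over the driver bay at (320,290), aligned to the caddy within 1°. The three pushers stand in their bays at (425,250), (525,250) and (625,255).

Emit:
carry_out --pt "-1 -1 30 0 0 0.01" --pt "-2 -1 55 0 0 0.015" --pt "-2 -1 70 0 0 0.015" --pt "-2 -1 75 0 0 0.015" --pt "-2 -1 75 0 0 0.015"

```text
t: 23.92
eef_pos: [0.5803, 0.2548, 0.0269]
tool_rot: [0.981, 0.193, 0.0, -0.0]
force: [-0.7, 0.3, -3.8]
opening: 0.028
gripper_force: 30.0
```

Emit:
carry_out --pt "0 0 0 0 0 0" --pt "0 0 1 0 0 0" --pt "0 0 1 0 0 0"

```text
t: 24.3
eef_pos: [0.5801, 0.255, 0.0259]
tool_rot: [0.981, 0.193, 0.0, -0.0]
force: [-0.0, 0.3, -2.9]
opening: 0.0279
gripper_force: 30.0
```

Emit:
carry_out --pt "0 0 1 0 0 0" --pt "0 0 2 0 0 0" --pt "0 0 3 0 0 0" --pt "0 0 3 0 0 0"

```text
t: 24.8
eef_pos: [0.5798, 0.2549, 0.0226]
tool_rot: [0.981, 0.193, -0.0, -0.0]
force: [-0.6, 0.9, -2.0]
opening: 0.0274
gripper_force: 30.0
```

Emit:
carry_out --pt "0 0 1 0 0 0" --pt "0 0 1 0 0 0" --pt "0 0 1 0 0 0"

```text
t: 25.18
eef_pos: [0.5798, 0.255, 0.0225]
tool_rot: [0.981, 0.193, -0.0, 0.0]
force: [-4.6, -1.7, 5.3]
opening: 0.0274
gripper_force: 30.0
```

Emit:
carry_out --pt "0 0 0 0 0 0" --pt "0 0 0 0 0 0" --pt "0 0 0 0 0 0" --pt "0 0 -25 0 0 0" --pt "0 0 -80 0 0 0" --hand 0.4

```text
t: 25.8
eef_pos: [0.577, 0.254, 0.0985]
tool_rot: [0.981, 0.193, -0.004, 0.0]
force: [0.4, 1.0, 0.8]
opening: 0.0376
gripper_force: 0.0
```

```bash
python3 -c "
from h import *
rows((.36,.12,.2,-1.17))"
```

```text
t 25.8 at [0.577  0.254  0.0985] phi -1.183
[-50, 8, -20, 0, 0, np.float64(-0.0)]
[-101, 17, -40, 0, 0, np.float64(-0.01)]
[-151, 25, -60, 0, 0, np.float64(-0.01)]
[-202, 34, -80, 0, 0, np.float64(-0.01)]
[-252, 42, -100, 0, 0, np.float64(-0.01)]
--
```

Emit:
carry_out --pt "-50 8 -20 0 0 0" --pt "-101 17 -40 0 0 0" --pt "-151 25 -60 0 0 0" --pt "-202 34 -80 0 0 0" --pt "-245 42 -100 0 0 0"

```text
t: 26.42
eef_pos: [0.3673, 0.1226, 0.2019]
tool_rot: [0.981, 0.193, 0.0, 0.0]
force: [0.2, -0.6, -0.1]
opening: 0.0376
gripper_force: 0.0
```

Emit:
carry_out --pt "0 0 0 0 0 0" --pt "0 0 0 0 0 0" --pt "0 0 0 0 0 0"

```text
t: 26.8
eef_pos: [0.3693, 0.1237, 0.2009]
tool_rot: [0.981, 0.193, -0.001, -0.0]
force: [0.6, -0.5, -0.1]
opening: 0.0376
gripper_force: 0.0
```

```bash
python3 - <<'E'
from h import *
p,d=camera("top"); i=camera_info("top"); c=np.array([.6208,.158]); th=.395
cv2.imwrite("pics/end.png",cv2.resize(p[160:340,120:440,::-1],None,fx=2.4,fy=2.4,interpolation=cv2.INTER_CUBIC))
for n in ("pusher_small","pusher_medium","pusher_large","driver","sleeve_medium","sleeve_large","tin"):
    for s in silhouettes("top",n)[:1]:
        P=points(i,s["mask"],d); h=np.percentile(P[:,2],85); T=P[P[:,2]>h-.006]
        r=cv2.minAreaRect(T[:,:2].astype(np.float32)); v=np.array(r[0])-c; cs,sn=np.cos(th),np.sin(th)
        print(n,np.round(r[0],4),np.round(r[1],3),round(r[2],1),"h",round(h,4),"caddy mm",np.round([1000*(cs*v[0]+sn*v[1]),1000*(-sn*v[0]+cs*v[1])],1))
E
```

```text
pusher_small [0.605  0.1938] [0.034 0.031] 46.7 h 0.0355 caddy mm [-0.8 39.1]
pusher_medium [0.6283 0.1351] [0.045 0.044] 89.1 h 0.0355 caddy mm [ -1.9 -24. ]
pusher_large [ 0.6076 -0.4766] [0.059 0.059] 45.5 h 0.0305 caddy mm [-256.3 -580.6]
driver [0.5822 0.2563] [0.08  0.026] 20.2 h 0.0328 caddy mm [  2.2 105.6]
sleeve_medium [ 0.4376 -0.0279] [0.045 0.046] 2.6 h 0.031 caddy mm [-240.6 -101.1]
sleeve_large [ 0.5301 -0.1182] [0.058 0.055] 1.9 h 0.0306 caddy mm [-190.  -220.1]
tin [ 0.4326 -0.2881] [0.063 0.063] 1.1 h 0.0269 caddy mm [-345.4 -339.4]
```

View pics/end.png

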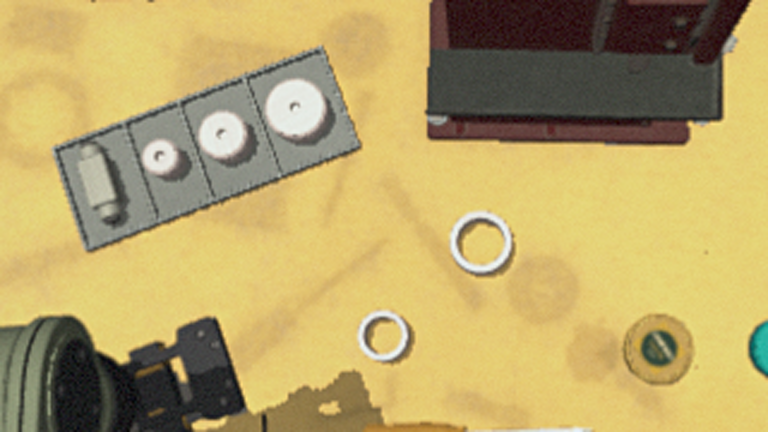

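The final picture shows every part in its bay: driver at (100,183), small (160,157), medium (222,135) and large (296,108). Heights match standing on the bay floor for all but the large. The network returned the black disc for that one, but it looks upright and its release height was right. The sleeves and tin are unmoved.

```bash
python3 -c "
from cell import *
print(job_done())"
```

```text
the job is handed in; nothing more can be done
None
```

The job is handed in: all three pushers stand upright in their own bays and the driver lies along the end bay next to the small one; the sleeves and tin have not moved, and it took about 27 s of the 106 s allowed.

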